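# Open the waste bottle on the biology bench

### The arm

A 6-joint arm with a two-finger parallel gripper is mounted at the origin on the work surface. World frame = base frame: x ahead of the robot, y to its left, z up, the work surface at z = 0. Lengths are in m, angles in rad, forces in N, time in s.
With the tool pointing down it reaches from about 0.275 to 0.725 m from the base axis. Payload 5.6 kg.
Tool frame: the origin (TCP) lies midway between the tips of the shut fingers; the grasp point (between the pads) lies 19 mm behind it; z points along the fingers, y is the direction in which the jaws open and shut (so a half turn about z gives the same grasp; the last joint's range is limited). The gripper opens to 85 mm and grips with 20 to 120 N. Pads are 22 mm wide; open, the fingers measure 114 mm over their backs; the gripper's body (76 mm by 85 mm) begins 54 mm behind the grasp point. The pads swing forward as they close: fully open they stand 13 mm farther back than shut.
Start: joints at [1.633, 0.255, 0.108, 0, -1.424, -0.285], TCP at [0.122, 0.536, 0.202] pointing down, gripper open.
Joint ranges: [-2.95, 2.95], [-1.21, 1.97], [-1.09, 1.5], [-2.87, 1.71], [-2.94, -0.07], [-3.05, 3.05]. Speed limits (rad/s): [2.57, 2.57, 3.14, 3.14, 3.14, 3.14].

### API

Orientations are given as a unit quaternion [w, x, y, z].
In Python, from cell import robot gives the robot as it stands.
- The arm moves only by the shell command python3 -m pendant 'ROWS'. ROWS is JSON, a list of rows, each a list of 7 numbers: the shift along the world's x, y, z in mm, then the turn, a rotation vector about the world's x, y, z in rad, then the finger opening in mm, from 0 to 85.4. A call has 1 to 8 rows; each row is the pose to reach, as a shift and turn from the pose measured when the call began; what a row does not reach only later rows make up. A row lasts 1/12 s, in which the tool goes at most 41.7 mm and 7.16 degrees, less where a joint would pass 70% of its speed; a pose out of reach is approached as far as the arm can. A call with a gripper value outside its range is refused whole. The fingers move at their own pace and stop on an object; the grip force is fixed at half the most. Time passes only in rows, so rows that repeat a pose let the fingers close. It gives the time, the measured TCP pose, the force and the opening at its end, in the units of the state.
- robot.sense(): the state, without advancing time (a new reading comes with each control period).
- robot.camera(name): name is "scene" or "side" or "wrist"; returns (picture, depth): 384x512x3 uint8, blue, green, red; 384x512 float32, m along the optical axis (not along the pixel's ray), 0 where there is no reading.
- robot.camera_params(name): a dict with "camera_matrix" (3x3 intrinsics, pixels), "extrinsics" (4x4, takes a point from camera to world coordinates). Camera axes: x right, y down, z forward; pixel columns grow to the right and rows downward; lengths in m; the calibration is good to about 2 mm. A picture is of the moment at which its call begins: read the wrist's pose just before it. camera_params takes no time and is no camera call; for the wrist camera it gives the pose at the moment of the call.
- robot.hand_in(): hands the job in, once; it reports no verdict.
Trained networks look in the newest picture that a camera, given by its name, has taken for a name from the list of things; names that differ only in an ending like _2 or _b are one class to them, and where a whole thing is asked for, a point or a joint stands for the part that bears it (a point fixed in the world has none). Each returns a list of dicts, best first, with "conf" (0 to 1); they miss things now and then, are a little off and sometimes report something else, mostly with a low value. They report only what shows in the picture. A call takes as long as a camera call. They do not tell look-alikes from the thing itself.
- robot.boxes_of(camera, thing): "extent" ([centre column, centre row, width, height] in pixels, round what is visible of it).
- robot.mark_of(camera, thing): "location" ([column, row] in pixels: a listed point, or the origin of a listed thing).
The state is a dict: "t": time; "q": joint angles; "joint_vel": joint speeds; "joint_efforts": joint torques, N m; "tool_pos": TCP position; "eef_rot": TCP orientation; "ft_force": force on the tool from outside, world axes, zero at the start; "moment": the same for the moment, N m; "width": finger opening in m.
Only numpy, scipy, OpenCV 4.12 (cv2) and the standard library are available. Lean on these libraries where they do the work, as an engineer would, in place of code of your own. Each camera call takes 0.05 s, during which the arm holds its last target. There are 200 camera calls.

### The job

Open the liquid-waste bottle so that it can be emptied: first flip the tab on its cap right back to vent and unlock it, then unscrew the cap gently by feel, without forcing it on the neck (no yanking, pressing, pushing sideways or turning it hard against its stop), and set it down upright in the steel tray with its tab still open. Leave everything else on the bench where it is.

Things in the scene. Friction and masses are not known exactly. Their poses are not given: they have to be found in the camera images.
- bottle: White plastic waste bottle (104 x 104 mm, shoulder at 138 mm) held in a grey cradle (150 x 140 mm, 40 mm high) screwed to the bench: it cannot move. Origin: centre of the underside, on the bench. z up through the neck; -x points to the side of the shut tab's lip. A flat collar, 76 mm across, lies under the cap at 170 mm.
- cap_center (a point): Middle of the grey screw cap: 52 mm across, 28 mm high (14 mm up from its lower rim), 45 g, lower rim 6 mm above the collar. Its +x points to the tab's hinge. Anti-clockwise from above opens: it climbs 2.5 mm on the last of the thread. How far it was screwed home differs: it comes off after 1.2 to 2.3 rad, and 0.3 rad further meets a hard stop.
- tab (a joint): Tab on the cap: 0 shut flat on the cap's top, positive as its lip is lifted; 1.57 upright, 2.5 its stop, lying back. It stays where it is left (stiff hinge, 0.04 N m: about 0.7 N at the lip). Shut, its nose stands between two stops on the collar, 9 mm high, and the cap can turn only about 0.1 rad.
- tab_lip (a point): Grip end of the tab, 59 mm from the hinge axis, half-way through its thickness. The tab is a straight bar 18 mm wide (along the hinge), 6 mm thick, that ends 4 mm past this point, 42 mm from the cap's axis when shut. 6 mm back from here a nose, 4 mm thick and as wide, goes 33 mm down, 4 mm off the cap's side. The tab's two sides are free.
- tab_hinge (a point): Hinge of the tab on the cap, at the edge of the cap's top away from the lip: 21 mm from the cap's axis, 17 mm above point cap_center. The hinge axis is level, along the cap's y.
- mouth (a point): Middle of the springy sealing ring on top of the neck, on the neck's axis, 201 mm above the bench: the cap turns about this axis, with about 1 mm of play to each side. The ring pushes the shut cap up with about 6 N; breaking it loose takes about 0.2 N m, it then turns easier. A light pull while turning tells when the thread has let go.
- tray_in (a point): Centre of the floor of the flat steel tray, 210 mm along its x, 160 mm along its y, floor 2 mm above the bench, rim 14 mm high. The tray is fixed to the bench; it may be left or right of the bottle.
- tip_box: Blue pipette-tip box, 125 x 85 x 57 mm; origin at the centre of its underside. Bystander, on the side away from the tray.
- pipette: White hand pipette lying at the back left of the bench, along its own x, 270 mm long, 33 mm high; origin under its middle. Bystander.
- petri_dishes: Stack of clear round dishes, 93 mm across, 59 mm high; origin at the centre of the underside. Bystander.
- amber_jar: Amber jar with white lid, 72 mm across, 110 mm high; origin at the centre of the underside. Bystander.
- bench_timer: Small white timer, 60 x 65 x 18 mm; origin at the centre of the underside. Bystander.
- potted_plant: Succulent in a black pot, 86 mm across, about 130 mm high; origin at the centre of the underside. Bystander.
There are look-alikes about, which are no part of the job. There is more than one size of the part that bears cap_center; the job needs the middle-sized. What is shaped like the bottle but purple or red is not meant.

How it is judged:
On the way, in this order (a step that is already met when the one before it is completed fails the run):
1. the tab is flipped right back while the cap is still seated on the bottle (value of joint tab above 2 rad and distance between cap_center and mouth below 0.022 m), for 0.2 s.
2. the cap has been unscrewed and is lifted clear of the neck (z of cap_center in the frame of bottle above 0.225 m), for 0.1 s.
At the end, for the whole second after the job is handed in: The cap stands upright (within 7 degrees) on the floor of the steel tray, clear of its rim (centre within 75 mm along and 50 mm across of the tray's centre), at rest, with its tab still open beyond 1.8 rad; the other things stand where they were (x of cap_center in the frame of tray_in between -0.075 and 0.075 m and y of cap_center in the frame of tray_in between -0.05 and 0.05 m and z of cap_center in the frame of tray_in below 0.018 m and angle between cap_center's own z axis and vertical below 0.12 rad and value of joint tab above 1.8 rad and linear speed of cap below 0.02 m/s); the robot touches nothing.
It fails at once if the cap or its tab is forced on the bottle, up, down, sideways or against a stop, with more than 30 N (its seal alone makes 12 N) (contact force between cap and bottle above 30 N).
It fails at once if the cap is dropped or thrown into the tray (moves faster than 0.5 m/s low over it) (z of cap_center in the frame of tray_in below 0.06 m and linear speed of cap above 0.5 m/s).
It fails at once if another thing on the bench is pushed more than 30 mm (distance of any of tip_box, pipette, petri_dishes, amber_jar, bench_timer, potted_plant from where it was at the start of the episode above 0.03 m).
It also fails if it takes over 72 s, if anything falls off the work surface, if the arm or the gripper's body presses on something with over 40 N, if the wrist force passes 120 N, or if a joint passes its speed limit or range.

## Working session

There is one attempt and no reset: what is moved stays moved. The work goes in short steps, Python scripts to look and compute and a shell command to move; the robot and the scene stay as the last step left them, time stands still between calls to the robot, and variables do not carry over. Pictures are saved under pics/ and viewed, about 8 in all and at most 12, crops included, and the job is handed in when it is done.

```bash
mkdir -p pics; ls; cat > h.py <<'E'
import numpy as np, cv2
from cell import robot
def cam(n):
    P=robot.camera_params(n); im,d=robot.camera(n); return im,d,np.array(P["camera_matrix"]),np.array(P["extrinsics"])
def px2w(u,v,z,K,T):
    return (T@np.append(np.linalg.inv(K)@[u,v,1]*z,1))[:3]
def ray(u,v,K,T):
    r=T[:3,:3]@np.linalg.inv(K)@[u,v,1]; return T[:3,3],r/np.linalg.norm(r)
def w2px(p,K,T):
    c=np.linalg.inv(T)@np.append(p,1); c=K@c[:3]; return c[:2]/c[2]
def tri(rs):
    A=sum(np.eye(3)-np.outer(r,r) for o,r in rs); b=sum((np.eye(3)-np.outer(r,r))@o for o,r in rs); return np.linalg.solve(A,b)
def at(u,v,d,K,T):
    w=d[max(int(v)-2,0):int(v)+3,max(int(u)-2,0):int(u)+3]; w=w[w>0]
    return px2w(u,v,np.median(w),K,T) if len(w) else None
E
python3 - <<'E'
from h import *
np.set_printoptions(precision=3,suppress=True)
print(robot.sense())
ims=[]
for n in ("scene","side"):
    im,d,K,T=cam(n); ims.append(im); cv2.imwrite(f"pics/{n}0.png",im)
    np.savez(f"pics/{n}0.npz",im=im,d=d,K=K,T=T)
    for th in ("cap_center","tab_lip","tab_hinge","mouth","tray_in","bottle"):
        for m in robot.mark_of(n,th)[:4]:
            u,v=m["location"]; print(n,th,round(m["conf"],2),np.round([u,v]),at(u,v,d,K,T))
E
```

```text
pics
{'t': 0.0, 'q': array([ 1.633,  0.256,  0.107, -0.   , -1.424, -0.285]), 'joint_vel': array([-0.001, -0.001,  0.001, -0.   ,  0.001, -0.001]), 'joint_efforts': array([ -0.   , -38.663,  23.794,   5.365,  -0.006,   0.   ]), 'tool_pos': array([0.121, 0.536, 0.201]), 'eef_rot': array([ 0.001,  0.994, -0.111, -0.   ]), 'ft_force': array([-0.067,  0.596,  0.059]), 'moment': array([ 0.005,  0.033, -0.04 ]), 'width': 0.085168587400985}
scene cap_center 0.81 [287. 181.] [0.406 0.115 0.039]
scene cap_center 0.63 [271. 189.] [ 0.556 -0.009  0.209]
scene cap_center 0.54 [239. 199.] [ 0.404 -0.056  0.019]
scene tab_lip 0.64 [244. 188.] [ 0.349 -0.017 -0.   ]
scene tab_lip 0.5 [302. 174.] [0.401 0.173 0.047]
scene tab_lip 0.49 [267. 171.] [ 0.303  0.084 -0.001]
scene tab_hinge 0.96 [280. 178.] [0.384 0.097 0.041]
scene tab_hinge 0.88 [271. 190.] [ 0.558 -0.009  0.208]
scene mouth 0.86 [143. 141.] [ 0.224 -0.297  0.197]
scene mouth 0.71 [270. 185.] [ 0.542 -0.005  0.209]
scene mouth 0.55 [318. 106.] [0.247 0.293 0.189]
scene tray_in 0.76 [183. 240.] [ 0.486 -0.266  0.   ]
scene bottle 0.72 [1
[... 322 characters left out ...]
[186. 206.] [0.384 0.099 0.046]
side tab_lip 0.63 [178. 190.] [0.4   0.167 0.049]
side tab_lip 0.59 [242. 158.] [0.498 0.001 0.209]
side tab_lip 0.57 [212. 241.] [ 0.372 -0.035  0.027]
side tab_hinge 0.76 [264. 152.] [ 0.557 -0.016  0.209]
side tab_hinge 0.65 [191. 207.] [0.392 0.091 0.042]
side tab_hinge 0.54 [226. 239.] [ 0.406 -0.048  0.024]
side mouth 0.78 [101. 144.] [0.259 0.286 0.198]
side mouth 0.77 [228. 290.] [ 0.246 -0.285  0.183]
side mouth 0.68 [257. 155.] [ 0.537 -0.012  0.209]
side mouth 0.65 [331. 194.] [ 0.747 -0.091  0.022]
side tray_in 0.7 [311. 282.] [ 0.492 -0.272  0.003]
side bottle 0.92 [113. 205.] [0.234 0.235 0.039]
side bottle 0.56 [253. 215.] [ 0.495 -0.05   0.055]
```

View pics/scene0.png

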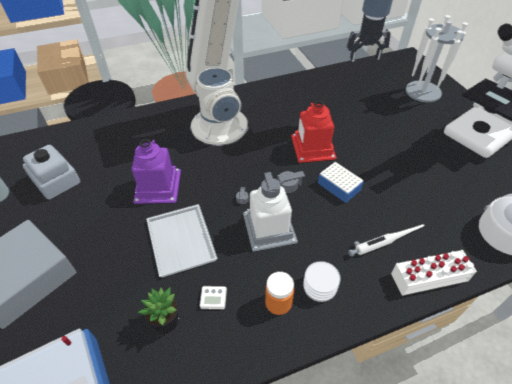

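View pics/side0.png

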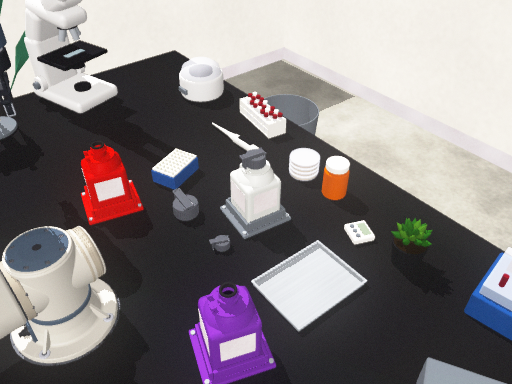

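The scene shows the white bottle at about (268,215), with the tray to its left at (183,240). Two loose caps lie on the bench at (243,197) and (290,180). The red and purple bottles are decoys. Next I'll bring the wrist camera over the cap.

```bash
python3 -m pendant '[[0,0,80,0,0,0,85],[20,-30,120,0,0,0,85],[360,-530,240,0,0,0,85],[360,-530,240,0,0,0,85],[360,-530,240,0,0,0,85],[360,-530,240,0,0,0,85],[360,-530,240,0,0,0,85],[360,-530,240,0,0,0,85]]'
python3 - <<'E'
from h import *
print(robot.sense()["q"], robot.camera_params("wrist")["extrinsics"])
E
```

```text
t: 1.37
tool_pos: [0.2678, 0.3198, 0.3449]
eef_rot: [-0.001, 0.994, -0.111, 0.0]
ft_force: [1.2, 0.5, 0.2]
width: 0.0848
[ 1.25296062e+00 -1.55064032e-02  1.53088609e-01  1.11225134e-04
 -1.73833782e+00  9.57503755e-02] [[-0.22114955 -0.9406729  -0.2573468   0.3334611 ]
 [-0.97523851  0.21286383  0.05999033  0.30393024]
 [-0.00165145  0.26424135 -0.96445517  0.5165339 ]
 [ 0.          0.          0.          1.        ]]
```

```bash
python3 -m pendant '[[220,-330,0,0,0,0,85],[220,-330,0,0,0,0,85],[220,-330,0,0,0,0,85],[220,-330,0,0,0,0,85],[220,-330,0,0,0,0,85],[220,-330,0,0,0,0,85],[220,-330,0,0,0,0,85],[220,-330,0,0,0,0,85]]'
python3 -m pendant '[[70,-100,0,0,0,0,85],[70,-100,0,0,0,0,85],[70,-100,0,0,0,0,85],[70,-100,0,0,0,0,85],[70,-100,0,0,0,0,85]]'
cat > look.py <<'E'
from h import *
import sys
np.set_printoptions(precision=4,suppress=True)
s=robot.sense(); print(s["tool_pos"],s["q"],s["ft_force"])
im,d,K,T=cam("wrist"); tag=sys.argv[1]; cv2.imwrite(f"pics/{tag}.png",im); np.savez(f"pics/{tag}.npz",im=im,d=d,K=K,T=T)
for th in ("cap_center","tab_lip","tab_hinge","mouth"):
    for m in robot.mark_of("wrist",th)[:3]:
        u,v=m["location"]; print(th,round(m["conf"],2),np.round([u,v],1),at(u,v,d,K,T))
E
python3 look.py w1
```

```text
t: 2.03
tool_pos: [0.4524, 0.0419, 0.3451]
eef_rot: [-0.001, 0.994, -0.111, 0.001]
ft_force: [0.6, 1.3, 0.1]
width: 0.0849
t: 2.45
tool_pos: [0.523, -0.0599, 0.3437]
eef_rot: [-0.0, 0.994, -0.113, -0.001]
ft_force: [-0.6, 0.6, 0.4]
width: 0.0852
[ 0.523  -0.0599  0.3437] [ 0.1828  0.2141  0.4102 -0.0013 -1.768   1.1618] [-0.6074  0.5864  0.4457]
cap_center 0.9 [195.3 169.3] [ 0.5414 -0.0076  0.2104]
cap_center 0.77 [163.3 248.4] [0.4037 0.1139 0.0444]
cap_center 0.75 [258.2 226.2] [ 0.3998 -0.04    0.0266]
tab_lip 0.59 [197.4 211.5] [0.5    0.0018 0.2112]
tab_lip 0.57 [256.9 240. ] [ 0.3769 -0.0326  0.027 ]
tab_hinge 0.96 [190.8 151.5] [ 0.5588 -0.008   0.21  ]
tab_hinge 0.8 [175.7 254.3] [0.3901 0.0971 0.0458]
tab_hinge 0.72 [265.  218.4] [ 0.4097 -0.0535  0.0248]
```

View pics/w1.png

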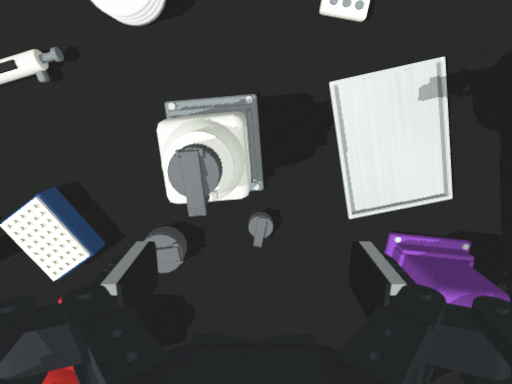

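The picture shows the cap at (195,170), with the tab pointing down to its lip at (197,212). The tray is on the right. Next I'll fit the tab and cap from the depth image.

```bash
cat > fit.py <<'E'
from h import *
import sys
np.set_printoptions(precision=4,suppress=True)
def pts(tag):
    f=np.load(f"pics/{tag}.npz"); d,K,T=f["d"],f["K"],f["T"]
    v,u=np.mgrid[:384,:512]; P=np.stack([u,v,np.ones_like(u)],-1)@np.linalg.inv(K).T*d[...,None]
    W=P@T[:3,:3].T+T[:3,3]; W[d==0]=np.nan; return W,u,v,f["im"]
if __name__=="__main__":
    W,u,v,im=pts(sys.argv[1])
    m=(abs(W[...,0]-.54)<.08)&(abs(W[...,1])<.07)
    for lo,hi in((.2075,.215),(.2025,.206),(.165,.174),(.174,.182),(.13,.145)):
        k=m&(W[...,2]>lo)&(W[...,2]<hi); P=W[k]
        r=cv2.minAreaRect((P[:,:2]*1000).astype(np.float32)); print(lo,len(P),P.mean(0),r)
    k=(W[...,2]>.010)&(W[...,2]<.018)&(abs(W[...,0]-.49)<.15)&(abs(W[...,1]+.27)<.13)
    print("tray",k.sum(),cv2.minAreaRect((W[k][:,:2]*1000).astype(np.float32)))
    k=(W[...,2]>-.003)&(W[...,2]<.006)&(abs(W[...,0]-.49)<.05)&(abs(W[...,1]+.27)<.04);print("floor z",np.median(W[k][:,2]))
    z=W[...,2][m]; print(np.histogram(z[~np.isnan(z)],bins=np.arange(.12,.22,.004)))
E
python3 fit.py w1
python3 - <<'E'
import cv2
im=cv2.imread('pics/w1.png')[90:230,130:280]; cv2.imwrite('pics/w1c.png',cv2.resize(im,None,fx=4,fy=4,interpolation=cv2.INTER_CUBIC))
E
```

```text
0.2075 1299 [ 0.531  -0.0025  0.2107] ((529.2344970703125, -2.1781444549560547), (26.567609786987305, 67.00286865234375), 81.74382781982422)
0.2025 1104 [ 0.5378 -0.0044  0.204 ] ((538.521728515625, -3.7810401916503906), (51.41965866088867, 53.198577880859375), 55.29617691040039)
0.165 1322 [ 0.5483 -0.014   0.1699] ((541.6752319335938, -5.8128204345703125), (75.38899230957031, 65.96519470214844), 54.708065032958984)
0.174 83 [ 0.5199 -0.0144  0.1791] ((529.753173828125, -9.384916305541992), (35.74528503417969, 62.06071472167969), 69.2995834350586)
0.13 1949 [ 0.5476 -0.0129  0.1377] ((537.8504028320312, -3.4268569946289062), (102.76984405517578, 102.29163360595703), 81.62425231933594)
tray 2288 ((482.68072509765625, -273.05810546875), (169.32252502441406, 218.61859130859375), 89.04440307617188)
floor z 0.0016647139522333876
(array([  32,   30,  256,  359, 1050,  357,  261,  294,  520,  254,    3,
         20, 1294,   11,   64,   38,   31,   47,   44,   65,  584,  601,
       1230,   58]), array([0.12 , 0.124, 0.128, 0.132, 0.136, 0.14 , 0.144, 0.148, 0.152,
       0.156, 0.16 , 0.164, 0.168, 0.172, 0.176, 0.18 , 0.184, 0.188,
       0.192, 0.196, 0.2  , 0.204, 0.208, 0.212, 0.216]))
```

View pics/w1c.png

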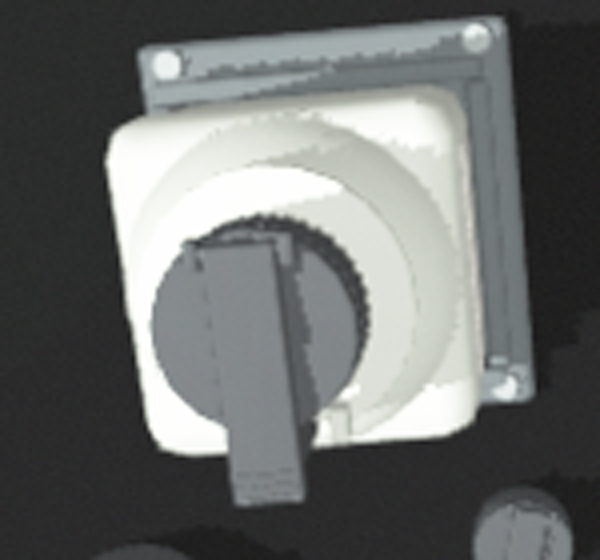

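```bash
python3 -m pendant '[[-23,62,-40,0,0,0.082,36],[-23,62,-80,0,0,0.082,36],[-23,62,-110,0,0,0.082,36],[-23,62,-110,0,0,0.082,36],[-23,62,-110,0,0,0.082,36],[-23,62,-110,0,0,0.082,36]]'
python3 look.py w2; python3 fit.py w2 | head -2
```

```text
t: 3.2
tool_pos: [0.4989, 0.0054, 0.237]
eef_rot: [-0.001, 0.998, -0.068, 0.002]
ft_force: [0.4, 0.7, 1.7]
width: 0.0362
[0.4989 0.0054 0.237 ] [ 0.3255  0.1418  0.0533  0.     -1.4781  1.1091] [0.4343 0.6589 1.675 ]
cap_center 0.77 [300.9 233.6] [ 0.5074 -0.0179  0.2752]
cap_center 0.71 [179.2 250. ] [0.5101 0.0349 0.2825]
cap_center 0.67 [256.2 148.1] [ 0.5393 -0.0027  0.2106]
tab_lip 0.98 [131.7 267.1] [0.3935 0.1712 0.0479]
tab_lip 0.81 [255.8 211. ] [0.4992 0.003  0.2109]
tab_lip 0.57 [292.7 254.2] [ 0.4955 -0.0136  0.2704]
tab_hinge 0.97 [256.  119.8] [ 0.5561 -0.0048  0.2105]
tab_hinge 0.6 [304.2 223.5] [ 0.413  -0.0478  0.0259]
tab_hinge 0.23 [258.  148.3] [ 0.539  -0.0037  0.2107]
0.2075 3127 [ 0.531  -0.002   0.2106] ((529.0411376953125, -1.9550323486328125), (26.472415924072266, 67.04093170166016), 81.53789520263672)
0.2025 2759 [ 0.5383 -0.003   0.204 ] ((538.51025390625, -3.153268814086914), (51.143062591552734, 48.82243728637695), 81.67581939697266)
```

View pics/w2.png

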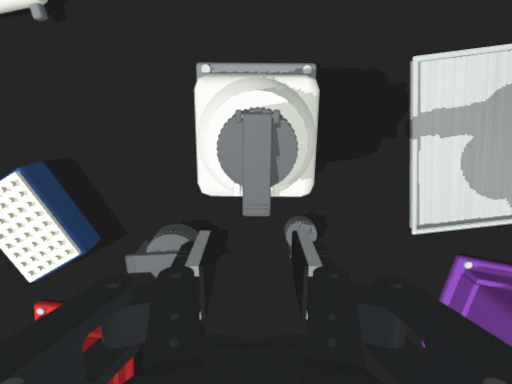

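The tab is centred between the fingers: its lip is at (256,211) and the finger tips are near (205,235) and (298,235). I'll lower onto it.

```bash
python3 -m pendant '[[1,-3,-15,0,0,-0.01,36],[1,-3,-30,0,0,-0.01,36],[1,-3,-44,0,0,-0.01,36],[1,-3,-47,0,0,-0.01,36],[1,-3,-47,0,0,-0.01,32]]'
python3 -m pendant '[[0,0,0,0,0,0,28],[0,0,0,0,0,0,24],[0,0,0,0,0,0,21],[0,0,0,0,0,0,20]]'
```

```text
t: 3.87
tool_pos: [0.5008, 0.0017, 0.1903]
eef_rot: [-0.001, 0.997, -0.074, 0.002]
ft_force: [-0.3, -0.0, 0.3]
width: 0.0316
t: 4.2
tool_pos: [0.5013, 0.0017, 0.1911]
eef_rot: [-0.001, 0.997, -0.074, 0.003]
ft_force: [0.2, 0.3, 1.0]
width: 0.0201
```

```bash
python3 -m pendant '[[-1,0,0,0,0,0,19],[-1,0,0,0,0,0,18]]';python3 -m pendant '[[0,0,0,0,0,0,17],[0,0,0,0,0,0,16.5],[0,0,0,0,0,0,16]]'
python3 - <<'E'
from h import *
np.set_printoptions(precision=4,suppress=True)
from scipy.spatial.transform import Rotation as R
p=robot.sense()["tool_pos"]; print(p, robot.sense()["moment"])
dirn=np.array([.9896,-.1455,0]); h=np.array([.5385,-.0033,.207])+.021*dirn; ax=np.cross(dirn,[0,0,1])
# lift: -dir -> +z : rotation about axis a with a x (-dir)=z
a=np.cross(-dirn,[0,0,1.]);a/=np.linalg.norm(a); print("axis",a)
for t in (.1,.2,.3,.4,.5,.6,.7,.8): print(t,(R.from_rotvec(t*a).apply(p-h)-(p-h))*1000,t*a)
E
```

```text
t: 4.37
tool_pos: [0.5003, 0.0017, 0.1914]
eef_rot: [-0.002, 0.997, -0.074, 0.003]
ft_force: [0.2, -0.2, -0.1]
width: 0.0178
t: 4.62
tool_pos: [0.5004, 0.0018, 0.1915]
eef_rot: [-0.002, 0.997, -0.074, 0.003]
ft_force: [0.9, 0.6, -0.4]
width: 0.0162
[0.5004 0.0018 0.1915] [-0.0267  0.0249 -0.0499]
axis [ 0.1455  0.9894 -0.    ]
0.1 [-1.2373  0.1819  6.0135] [ 0.0145  0.0989 -0.    ]
0.2 [-1.8744  0.2756 12.1219] [ 0.0291  0.1979 -0.    ]
0.3 [-1.905   0.2801 18.264 ] [ 0.0436  0.2968 -0.    ]
0.4 [-1.3289  0.1954 24.3785] [ 0.0582  0.3957 -0.    ]
0.5 [-0.1516  0.0223 30.4043] [ 0.0727  0.4947 -0.    ]
0.6 [ 1.6149 -0.2374 36.2812] [ 0.0873  0.5936 -0.    ]
0.7 [ 3.9531 -0.5812 41.9506] [ 0.1018  0.6926 -0.    ]
0.8 [ 6.8396 -1.0056 47.3556] [ 0.1164  0.7915 -0.    ]
```

```bash
python3 -m pendant '[[0,0,0,0,0,0,15],[0,0,0,0,0,0,14],[0,0,0,0,0,0,13],[0,0,0,0,0,0,13]]'
python3 - <<'E'
from h import *
f=robot.camera("wrist")[0]; cv2.imwrite('pics/w3.png',cv2.resize(f[100:300,130:380],None,fx=3,fy=3))
E
```

```text
t: 4.95
tool_pos: [0.5004, 0.0018, 0.1915]
eef_rot: [-0.002, 0.997, -0.074, 0.003]
ft_force: [-0.1, 0.1, -0.4]
width: 0.0127
```

View pics/w3.png

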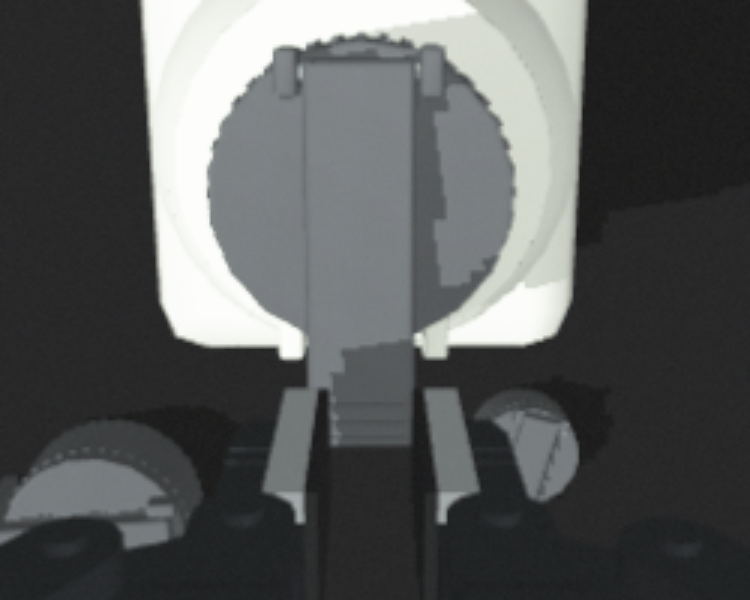

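The pads seem to hang over the tab instead of beside it. I'll check that with the depth image.

```bash
python3 look.py w4 | head -1; python3 - <<'E'
from fit import *
W,u,v,im=pts("w4")
np.set_printoptions(precision=1,suppress=True,linewidth=200)
for r in (215,225,232,238,244,250,256,262):
    print(r,[tuple(np.round(W[r,c]*1000).astype(int)) if W[r,c,0]==W[r,c,0] else 0 for c in range(222,292,6)])
k=(W[...,2]>.2075)&(W[...,2]<.213)&(W[...,0]>.5)&(abs(W[...,1])<.05)
print(cv2.minAreaRect((W[k][:,:2]*1000).astype(np.float32)))
E
```

```text
[0.5004 0.0018 0.1915] [ 0.3169  0.155  -0.0458 -0.0004 -1.3627  1.1051] [-0.1716  0.4259 -0.2322]
215 [(np.int64(447), np.int64(47), np.int64(-1)), (np.int64(505), np.int64(16), np.int64(178)), (np.int64(515), np.int64(8), np.int64(211)), (np.int64(515), np.int64(5), np.int64(211)), (np.int64(514), np.int64(2), np.int64(211)), (np.int64(514), np.int64(0), np.int64(211)), (np.int64(514), np.int64(-3), np.int64(211)), (np.int64(513), np.int64(-6), np.int64(211)), (np.int64(439), np.int64(-9), np.int64(1)), (np.int64(501), np.int64(-13), np.int64(179)), (np.int64(437), np.int64(-23), np.int64(1)), (np.int64(436), np.int64(-30), np.int64(0))]
225 [(np.int64(435), np.int64(49), np.int64(0)), (np.int64(434), np.int64(42), np.int64(0)), (np.int64(510), np.int64(9), np.int64(211)), (np.int64(510), np.int64(6), np.int64(211)), (np.int64(509), np.int64(3), np.int64(211)), (np.int64(509), np.int64(0), np.int64(212)), (np.int64(508), np.int64(-3), np.int64(211)), (np.int64(508), np.int64(-6), np.int64(211)), (np.int64(427), np.int64(-7), np.int64(1)), (np.int64(426), np.int64(-14), np.int64(1))
[... 2799 characters left out ...]
)), (np.int64(510), np.int64(-14), np.int64(252))]
262 [(np.int64(513), np.int64(10), np.int64(256)), (np.int64(513), np.int64(8), np.int64(256)), (np.int64(513), np.int64(6), np.int64(257)), (np.int64(495), np.int64(8), np.int64(222)), (np.int64(383), np.int64(29), np.int64(1)), (np.int64(380), np.int64(21), np.int64(-2)), (np.int64(381), np.int64(14), np.int64(1)), (np.int64(379), np.int64(7), np.int64(0)), (np.int64(506), np.int64(-7), np.int64(248)), (np.int64(509), np.int64(-9), np.int64(255)), (np.int64(510), np.int64(-11), np.int64(257)), (np.int64(510), np.int64(-13), np.int64(257))]
((530.6558227539062, -1.8622970581054688), (26.876508712768555, 63.2720832824707), 81.35979461669922)
```

The depth image shows the finger tips ending at z≈0.226, about 15 mm above the tab, although the TCP reads 0.1915. They closed on nothing. I'll reopen, go lower in steps, and track the real tip height by depth.

```bash
python3 -m pendant '[[0,0,0,0,0,0,30],[0,0,0,0,0,0,32],[-1,0.5,-10,0,0,0,32],[-1,0.5,-20,0,0,0,32],[-1,0.5,-20,0,0,0,32]]'
cat > tip.py <<'E'
from fit import *
import subprocess
s=robot.sense(); print(s["tool_pos"],s["ft_force"],s["width"],s["eef_rot"])
im,d,K,T=cam("wrist"); np.savez("pics/tip.npz",im=im,d=d,K=K,T=T); cv2.imwrite("pics/tip.png",im)
W,u,v,im=pts("tip"); p=s["tool_pos"]; Rt=R.from_quat(np.roll(s["eef_rot"],-1))if 0 else None
# per column topmost pixel of each finger: points close to TCP in tool frame
from scipy.spatial.transform import Rotation as R
Rt=R.from_quat(np.roll(s["eef_rot"],-1)); L=(W.reshape(-1,3)-p)@Rt.as_matrix(); L=L.reshape(W.shape)*1000
wd=s["width"]*500
for sg in(1,-1):
    k=(sg*L[...,1]>wd-3)&(sg*L[...,1]<wd+12)&(abs(L[...,0])<16)&(L[...,2]>-60)&(L[...,2]<15)
    q=L[k]; 
    if len(q): f=q[q[:,2]>q[:,2].max()-4]; print("finger",sg,len(q),"max toolz",q[:,2].max(),"x",f[:,0].min(),f[:,0].max(),"y",f[:,1].min(),f[:,1].max())
k=(W[...,2]>.2075)&(W[...,2]<.213)&(W[...,0]>.49)&(abs(W[...,1])<.02)&(abs(L[...,1])<wd+1)
print("tab in tool",L[k].min(0),L[k].max(0))
E
python3 tip.py
```

```text
t: 5.67
tool_pos: [0.4979, 0.0023, 0.1692]
eef_rot: [-0.001, 0.997, -0.074, 0.001]
ft_force: [-0.4, 0.1, -0.7]
width: 0.0319
[0.4979 0.0023 0.1692] [-0.3724  0.1004 -0.7435] 0.031940494451268266 [-0.0014  0.9972 -0.0745  0.0014]
finger 1 1110 max toolz 1.0794519451422915 x 7.411961500118715 15.98235057448543 y 17.34344281632372 27.113117281923813
finger -1 1200 max toolz 0.6211089090729917 x 10.124919949156745 15.382086767354437 y -27.636716734212023 -23.329362446803994
tab in tool [-10.1852 -16.8894 -43.7424] [ 64.9156  16.9607 -38.2341]
```

```bash
sed -i 's/&(L\[...,2\]<15)/\&(W[...,2]>.182)/' tip.py; python3 -m pendant '[[0,0,-10,0,0,0,32],[0,0,-10,0,0,0,32]]'; python3 tip.py; python3 -c "
import cv2;im=cv2.imread('pics/tip.png')[100:300,130:380];cv2.imwrite('pics/w5.png',cv2.resize(im,None,fx=3,fy=3))"
```

```text
t: 5.88
tool_pos: [0.4975, 0.0021, 0.1584]
eef_rot: [-0.001, 0.997, -0.075, 0.001]
ft_force: [-0.6, -0.0, -0.8]
width: 0.032
[0.4975 0.0021 0.1584] [-0.6376 -0.0088 -0.7964] 0.03199469699269869 [-0.0011  0.9972 -0.0745  0.0006]
finger 1 996 max toolz -28.685831526239927 x -7.832265840961429 10.958224558982423 y 16.79306501054016 17.047114111899646
finger -1 1098 max toolz -29.746733143780787 x -9.586478164256725 11.630229344872975 y -20.370405693613346 -14.973106497171955
tab in tool [ -9.6188 -16.8824 -54.6256] [ 65.1398  16.9848 -49.0202]
```

View pics/w5.png

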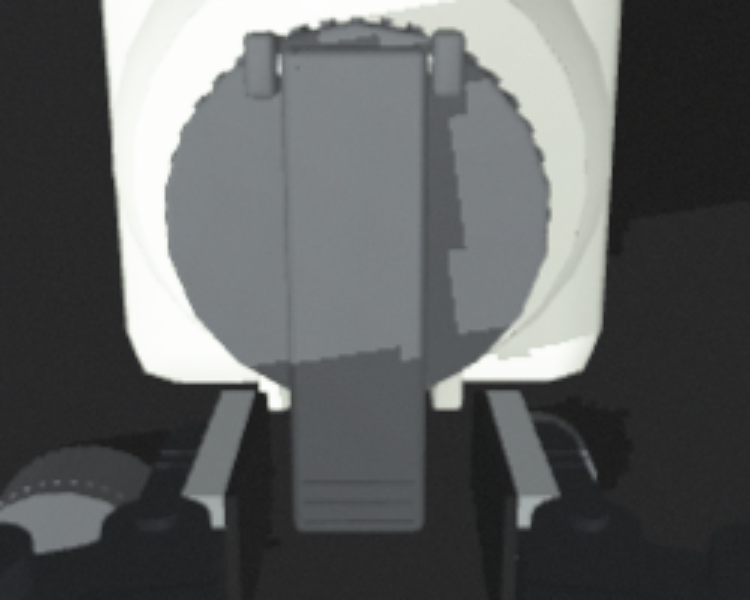

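Now the pads straddle the tab: its lip spans columns 295–423 and the pads are at about 252 and 490. The tab sits about 2 mm to the +y side, so I'll recentre and close.

```bash
python3 -m pendant '[[0,1.5,1,0,0,0,28],[0,1.5,1,0,0,0,24],[0,1.5,1,0,0,0,21],[0,1.5,1,0,0,0,20]]';python3 -m pendant '[[0,0,0,0,0,0,19],[0,0,0,0,0,0,18],[0,0,0,0,0,0,17],[0,0,0,0,0,0,16]]'
```

```text
t: 6.27
tool_pos: [0.4979, 0.0036, 0.1605]
eef_rot: [-0.001, 0.997, -0.074, 0.001]
ft_force: [-0.4, -0.1, 0.6]
width: 0.0199
t: 6.6
tool_pos: [0.498, 0.0037, 0.1607]
eef_rot: [-0.001, 0.997, -0.074, 0.001]
ft_force: [0.2, 0.7, 0.6]
width: 0.0167
```

```bash
python3 -m pendant '[[0,0,0,0,0,0,15],[0,0,0,0,0,0,14],[0,0,0,0,0,0,12]]'; python3 tip.py
python3 - <<'E'
from h import *
np.set_printoptions(precision=2,suppress=True)
from scipy.spatial.transform import Rotation as R
p=robot.sense()["tool_pos"]; print(p, robot.sense()["moment"])
dirn=np.array([.9892,-.1465,0]); h=np.array([.5385,-.0030,.207])+.021*dirn
a=np.cross(-dirn,[0,0,1.]);a/=np.linalg.norm(a); print("axis",a)
for t in np.arange(1,11)*.1: print(round(t,1),(R.from_rotvec(t*a).apply(p-h)-(p-h))*1000,t*a)
E
```

```text
t: 6.85
tool_pos: [0.4981, 0.0038, 0.1607]
eef_rot: [-0.001, 0.997, -0.074, 0.001]
ft_force: [-0.4, 0.4, 1.4]
width: 0.0165
[0.4981 0.0038 0.1607] [-0.3544  0.3558  1.4057] 0.016460635216674423 [-0.0012  0.9972 -0.0743  0.0015]
finger 1 1058 max toolz -32.19487920635041 x -10.183294800348422 12.508017002809709 y 9.05967579651647 18.861454009871395
finger -1 994 max toolz -31.865031594380817 x 7.377156346960677 12.020370446175054 y -18.93351167426992 -9.272493030950685
tab in tool [ -9.0892  -9.229  -52.2114] [ 64.0354   9.229  -46.8635]
[0.5  0.   0.16] [0.31 0.11 0.05]
axis [ 0.15  0.99 -0.  ]
0.1 [-4.27  0.63  6.42] [ 0.01  0.1  -0.  ]
0.2 [-7.88  1.17 13.24] [ 0.03  0.2  -0.  ]
0.3 [-10.8    1.6   20.39] [ 0.04  0.3  -0.  ]
0.4 [-13.     1.92  27.79] [ 0.06  0.4  -0.  ]
0.5 [-14.45   2.14  35.39] [ 0.07  0.49 -0.  ]
0.6 [-15.15   2.24  43.09] [ 0.09  0.59 -0.  ]
0.7 [-15.09   2.23  50.82] [ 0.1   0.69 -0.  ]
0.8 [-14.26   2.11  58.51] [ 0.12  0.79 -0.  ]
0.9 [-12.68   1.88  66.08] [ 0.13  0.89 -0.  ]
1.0 [-10.36   1.53  73.44] [ 0.15  0.99 -0.  ]
```

```bash
python3 -m pendant '[[-1.4,0.2,1.9,0.0045,0.03,0,12],[-2.7,0.4,3.8,0.009,0.06,0,12],[-2.7,0.4,3.8,0.009,0.06,0,12]]';  python3 -m pendant '[[-1.5,0.2,2.6,0.006,0.04,0,12],[-1.5,0.2,2.6,0.006,0.04,0,12]]'; python3 -c "
from cell import robot;print(robot.sense())"
```

```text
t: 7.15
tool_pos: [0.4953, 0.0041, 0.1642]
eef_rot: [-0.003, 0.997, -0.075, -0.03]
ft_force: [-3.0, 0.7, 1.2]
width: 0.0163
t: 7.32
tool_pos: [0.4938, 0.0042, 0.1666]
eef_rot: [-0.005, 0.996, -0.075, -0.051]
ft_force: [-4.0, 0.6, 2.8]
width: 0.0162
{'t': 7.3167, 'q': array([ 0.2887576 ,  0.23676587,  0.00565891, -0.04555636, -1.43227359,
        1.14079244]), 'joint_vel': array([ 0.01035661, -0.02916215, -0.0502676 ,  0.00823434,  0.06070612,
       -0.02110913]), 'joint_efforts': array([ -0.97845767, -35.14508486,  23.9211309 ,   5.53686932,
         0.40048767,   0.13296555]), 'tool_pos': array([0.49384178, 0.00420629, 0.16659023]), 'eef_rot': array([-0.0046874 ,  0.99588477, -0.07464559, -0.05118188]), 'ft_force': array([-4.02596058,  0.60665173,  2.832887  ]), 'moment': array([0.30574987, 0.74907474, 0.02682308]), 'width': 0.016229306027306815}
```

```bash
python3 -m pendant '[[-2.3,0.3,3.4,0.0075,0.05,0,12],[-4,0.6,7,0.015,0.1,0,12],[-4,0.6,7,0.015,0.1,0,12]]';  python3 -m pendant '[[-1.7,0.2,3.6,0.0075,0.05,0,12],[-3.1,0.4,7.1,0.015,0.1,0,12],[-3.1,0.4,7.1,0.015,0.1,0,12]]'; python3 tip.py
```

```text
t: 7.57
tool_pos: [0.4902, 0.0046, 0.1731]
eef_rot: [-0.008, 0.992, -0.075, -0.102]
ft_force: [-3.0, 1.3, 3.0]
width: 0.0165
t: 7.82
tool_pos: [0.4875, 0.0048, 0.1797]
eef_rot: [-0.012, 0.985, -0.075, -0.153]
ft_force: [-2.5, 0.9, 4.1]
width: 0.016
[0.4875 0.0048 0.1797] [-2.5269  0.9069  4.0586] 0.016010823699264966 [-0.0115  0.9854 -0.0747 -0.1529]
finger 1 1057 max toolz -32.1891190871312 x 7.40726048636197 12.241656558383347 y 10.994082432589662 19.292588159542998
finger -1 1005 max toolz -32.32261268747352 x -10.311337160098835 12.064946398988923 y -18.06494824090025 -7.366548807377231
tab in tool [ 43.671   -8.9187 -52.7864] [ 62.9954   9.0002 -48.1609]
```

```bash
python3 -m pendant '[[-1.2,0.2,3.7,0.0075,0.05,0,12],[-2.2,0.3,7.4,0.015,0.1,0,12],[-3.1,0.4,11.2,0.022,0.15,0,12],[-3.7,0.5,15,0.03,0.198,0,12],[-3.7,0.5,15,0.03,0.198,0,12]]';  python3 -m pendant '[[-0.5,0,3.8,0.0075,0.05,0,12],[-0.7,0.1,7.7,0.015,0.1,0,12],[-0.8,0.1,11.5,0.022,0.15,0,12],[-0.6,0.1,15.4,0.03,0.198,0,12],[-0.6,0.1,15.4,0.03,0.198,0,12]]'
```

```text
t: 8.28
tool_pos: [0.4838, 0.0052, 0.1939]
eef_rot: [-0.019, 0.965, -0.074, -0.25]
ft_force: [-3.0, 0.3, 5.4]
width: 0.0163
t: 8.7
tool_pos: [0.4829, 0.0053, 0.2084]
eef_rot: [-0.025, 0.935, -0.072, -0.346]
ft_force: [-2.4, 1.1, 7.4]
width: 0.0163
```

```bash
python3 -m pendant '[[0.5,0,4.5,0.0075,0.05,0,12],[1.1,-0.1,8.5,0.015,0.1,0,12],[2,-0.3,12.2,0.022,0.15,0,12],[3,-0.4,16.3,0.03,0.198,0,12],[3,-0.4,16.3,0.03,0.198,0,12]]';  python3 -m pendant '[[1.1,-0.1,3.9,0.0075,0.05,0,12],[2.3,-0.3,7.6,0.015,0.1,0,12],[3.9,-0.6,11.2,0.022,0.15,0,12],[5.5,-0.8,14.4,0.03,0.198,0,12],[5.5,-0.8,14.4,0.03,0.198,0,12]]'; python3 -c "
from cell import robot;print(robot.sense()['q'])"
```

```text
t: 9.12
tool_pos: [0.4853, 0.005, 0.224]
eef_rot: [-0.032, 0.895, -0.069, -0.44]
ft_force: [-3.3, 1.3, 6.1]
width: 0.0164
t: 9.53
tool_pos: [0.4902, 0.0043, 0.2383]
eef_rot: [-0.038, 0.846, -0.066, -0.528]
ft_force: [-1.3, 1.2, 10.0]
width: 0.016
[ 0.09932402  0.94494213  1.04093445 -0.55895005 -2.71129577  0.9363398 ]
```

```bash
python3 -m pendant '[[0,0,0,0,0,0,25],[0,0,0,0,0,0,34],[0,0,0,0,0,0,40],[-6,1,12,0,0,0,40],[-14,2,26,0,0,0,40],[-20,3,40,0,0,0,40],[-24,3,52,0,0,0,40],[-30,3,65,0,0,0,40]]'
python3 -m pendant '[[-5,0,5,-0.018,-0.12,0,10],[-5,0,5,-0.035,-0.24,0,0],[-5,0,5,-0.055,-0.36,0,0],[-5,0,5,-0.07,-0.48,0,0],[-5,0,5,-0.09,-0.6,0,0],[-5,0,5,-0.11,-0.72,0,0],[-5,0,5,-0.125,-0.84,0,0],[-5,0,5,-0.14,-0.94,0,0]]'
python3 - <<'E'
from h import *
from scipy.spatial.transform import Rotation as R
np.set_printoptions(precision=4,suppress=True)
s=robot.sense(); Rc=R.from_quat(np.roll(s["eef_rot"],-1))
Rd=R.from_matrix(np.array([[.9892,-.1465,0],[-.1465,-.9892,0],[0,0,-1]]).T)
print((Rd*Rc.inv()).as_rotvec(), s["tool_pos"],s["ft_force"],s["width"],s["q"])
E
python3 tip.py
```

```text
t: 10.2
tool_pos: [0.4595, 0.0077, 0.3048]
eef_rot: [-0.038, 0.846, -0.066, -0.527]
ft_force: [0.6, 0.8, 0.4]
width: 0.0401
t: 10.87
tool_pos: [0.4544, 0.0075, 0.3123]
eef_rot: [-0.008, 0.994, -0.077, -0.075]
ft_force: [0.2, 0.6, 1.3]
width: 0.0001
[-0.0261 -0.1489  0.0077] [0.4544 0.0075 0.3123] [0.2231 0.5793 1.294 ] 0.00012327701125522018 [ 0.2996  0.1728  0.295  -0.0715 -1.8268  1.103 ]
[0.4544 0.0075 0.3123] [0.2231 0.5793 1.294 ] 0.00012327701125522018 [-0.0075  0.9942 -0.0771 -0.0751]
finger 1 908 max toolz -31.797030865382347 x 7.469870591467596 12.303498897285621 y -2.5532040804315037 12.015279273185447
finger -1 899 max toolz -31.797030865382347 x 7.406953972867671 12.15017696551579 y -10.295483727555487 2.906563731430707
tab in tool [119.4441  -0.8635  82.4902] [121.9902   0.5852  86.2991]
```

```bash
python3 -m pendant '[[8,0,-20,-0.026,-0.149,0.008,0],[15,0,-45,-0.026,-0.149,0.008,0],[15,0,-45,-0.026,-0.149,0.008,0]]'
cat > tab.py <<'E'
from tip import *
dirn=np.array([.9892,-.1465,0]); h=np.array([.5385,-.0030,.207])+.021*dirn
D=W-h; uu=-(D@dirn)*1000; w=D[...,2]*1000; y=(D@np.cross([0,0,1],dirn))*1000
k=(w>7)&(w<75)&(abs(y)<10)&(uu<66)&(uu>-60)&~((abs(L[...,0])<14)&(L[...,2]>-80)&(L[...,2]<-20))
q=np.stack([uu,y,w],-1)[k]; print("TCP u,w",-(p-h)@dirn*1000,(p[2]-.207)*1000)
for a in np.arange(-60,66,6):
    t=q[(q[:,0]>=a)&(q[:,0]<a+6)]
    if len(t)>3: print(a,len(t),"w",t[:,2].min(),t[:,2].max(),"y",t[:,1].mean())
E
python3 tab.py
```

```text
t: 11.17
tool_pos: [0.4618, 0.007, 0.2654]
eef_rot: [-0.0, 0.997, -0.072, 0.001]
ft_force: [0.4, 1.3, -1.1]
width: -0.0002
[0.4618 0.007  0.2654] [ 0.3941  1.2982 -1.0745] -0.0001705078836210009 [-0.0003  0.9974 -0.0723  0.0011]
finger 1 912 max toolz -31.43584686673328 x 11.190413887997705 12.208986299670876 y -3.006460128196803 7.49381807526087
finger -1 903 max toolz -31.540020458488833 x 7.330531261023702 12.192167850880274 y -9.819475455890107 2.9769582797844474
tab in tool [98.1082 -0.6497 53.078 ] [100.4621   0.6577  56.9808]
TCP u,w 98.38406913065027 58.35890810698949
0 182 w 7.285007205867972 16.32322210704204 y -0.7433796862817696
6 262 w 14.459173282482919 26.951402368726953 y -0.8499333029479694
12 278 w 23.969241896797026 35.67946732320271 y -0.8661960184840873
18 340 w 34.289216574532794 46.38837163532808 y -0.7841611058798483
24 364 w 43.40101122336146 56.377180618935455 y -0.7596496475826957
30 368 w 41.60763226134717 56.30422994654868 y -0.7233126314839049
36 338 w 38.633007772864076 44.04976219275783 y -0.6692206853373851
42 304 w 34.27612292436602 40.75486877727999 y -0.7295712666406388
48 266 w 30.53631449836 36.70480661755618 y -0.8358732243157294
54 114 w 28.47243325389115 33.572441802054044 y -0.6206833080001276
```

```bash
python3 -m pendant '[[12,-2,-20,0,0,0,0],[26,-4,-34,0,0,0,0],[40,-6,-38,0,0,0,0],[53,-7.8,-38.4,0,0,0,0],[53,-7.8,-38.4,0,0,0,0]]'
python3 -m pendant '[[4.5,-0.7,2,0,0,0,0],[9,-1.3,3.7,0,0,0,0],[15,-2.2,5.7,0,0,0,0],[15,-2.2,5.7,0,0,0,0]]'; python3 tab.py
```

```text
t: 11.63
tool_pos: [0.5188, -0.0013, 0.2304]
eef_rot: [0.0, 0.997, -0.073, 0.001]
ft_force: [-1.0, -1.1, 0.4]
width: -0.0001
t: 11.97
tool_pos: [0.5352, -0.0036, 0.2372]
eef_rot: [0.0, 0.997, -0.073, 0.002]
ft_force: [-1.1, -0.5, 4.3]
width: -0.0002
[ 0.5352 -0.0036  0.2372] [-1.1011 -0.4578  4.3236] -0.00024100750226646107 [ 0.0001  0.9973 -0.0733  0.002 ]
finger 1 1265 max toolz 35.59203075807162 x -15.980067756517784 15.799224225026567 y 10.352534115211991 11.875138452845366
finger -1 1259 max toolz 34.47485550855241 x 12.383312879628216 15.66664511196061 y -11.292929723540341 -11.236441466925335
tab in tool [26.6927 -0.682  25.4725] [28.1387  0.5827 29.7038]
TCP u,w 24.21497033890093 30.193853673045222
-6 233 w 7.007400730104807 20.239322638358427 y -0.8097329999670275
0 785 w 14.756022074404601 48.427632880836484 y -0.7481306175285469
6 693 w 41.703331101535404 62.85274484337241 y -0.7749525515401751
18 6 w 48.90856241193306 49.975365596580865 y 7.134832609677017
```

```bash
python3 -m pendant '[[5,-0.7,0,0,0,0,0],[10,-1.5,0,0,0,0,0],[15,-2.2,0,0,0,0,0],[20,-3,-1,0,0,0,0],[20,-3,-1,0,0,0,0]]'; python3 tab.py
```

```text
t: 12.43
tool_pos: [0.5558, -0.0067, 0.236]
eef_rot: [0.0, 0.997, -0.073, 0.002]
ft_force: [-0.6, -0.2, -0.1]
width: 0.0
[ 0.5558 -0.0067  0.236 ] [-0.6323 -0.2118 -0.1472] 4.51325824524865e-06 [ 0.0001  0.9973 -0.0735  0.0023]
finger 1 1674 max toolz 54.02026732349742 x 4.690858361643129 8.191103536605866 y -1.6006085254885343 11.235888269453659
finger -1 1720 max toolz 54.02026732349742 x 4.971835006553025 8.191103536605866 y -11.755831886397708 2.6819077878429423
tab in tool [ 8.0152 -0.6939 24.3818] [ 8.4392  0.5818 25.7898]
TCP u,w 3.3525387336366324 29.01097069628819
-18 302 w 48.784087762111376 62.72729145783526 y -0.8062546701870813
-12 464 w 9.56620410436712 62.71259077342836 y -0.9084683629433603
-6 30 w 7.20460584041871 15.209182946275906 y 0.09013446210212657
```

```bash
python3 -m pendant '[[0,0,12,0,0,0,0],[-20,3,18,0,0,0,0],[-48,7,18,0,0,0,0],[-52,7.6,0,0,0,0,0],[-52,7.6,-12.5,0,0,0,0],[-52,7.6,-12.5,0,0,0,0]]'
python3 -m pendant '[[10,-1.5,0,0,0,0,0],[18,-2.7,0,0,0,0,0],[26,-3.8,0,0,0,0,0],[34,-5,0,0,0,0,0],[42,-6.2,0,0,0,0,0],[50,-7.4,0,0,0,0,0],[56,-8.2,0,0,0,0,0],[56,-8.2,0,0,0,0,0]]'; python3 tab.py
```

```text
t: 12.98
tool_pos: [0.5009, 0.0013, 0.2204]
eef_rot: [0.0, 0.997, -0.073, -0.001]
ft_force: [-0.3, 0.4, -1.1]
width: 0.0
t: 13.65
tool_pos: [0.558, -0.0071, 0.2196]
eef_rot: [0.0, 0.997, -0.074, -0.001]
ft_force: [-0.0, -0.7, 0.5]
width: -0.0002
[ 0.558  -0.0071  0.2196] [-0.0049 -0.6602  0.5377] -0.00020954608559814854 [ 0.0003  0.9973 -0.0736 -0.0013]
finger 1 822 max toolz 10.011240381875721 x 2.715888348775584 4.695650660438373 y 11.824767792598426 11.878232304953796
finger -1 853 max toolz -36.02733196162824 x 7.419207277133947 8.316972908061295 y -11.779337705052704 -6.394710180714517Traceback (most recent call last):
  File "tab.py", line 1, in <module>
    from tip import *
  File "tip.py", line 15, in <module>
    print("tab in tool",L[k].min(0),L[k].max(0))
                        ~~~~~~~~^^^
    return umr_minimum(a, axis, None, out, keepdims, initial, where)
ValueError: zero-size array to reduction operation minimum which has no identity
```

```bash
sed -i 's/^print("tab in/if k.any(): print("tab in/' tip.py; python3 -m pendant '[[3,-0.4,0,0,0,0,0],[6,-0.9,0,0,0,0,0],[8,-1.2,0,0,0,0,0],[8,-1.2,0,0,0,0,0]]'; python3 -m pendant '[[1,-0.1,0,0,0,0,0],[2,-0.3,0,0,0,0,0],[2,-0.3,0,0,0,0,0]]'; python3 tab.py
```

```text
t: 14.03
tool_pos: [0.5656, -0.0083, 0.2197]
eef_rot: [0.0, 0.997, -0.074, -0.001]
ft_force: [-0.6, -0.4, -0.7]
width: -0.0
t: 14.28
tool_pos: [0.5676, -0.0085, 0.2197]
eef_rot: [0.0, 0.997, -0.074, -0.001]
ft_force: [-0.6, 0.1, -0.0]
width: -0.0001
[ 0.5676 -0.0085  0.2197] [-0.6436  0.0931 -0.043 ] -7.656617314446975e-05 [ 0.0002  0.9973 -0.0736 -0.0013]
finger 1 887 max toolz 10.813655827952978 x -12.313216808181366 -10.967430293829391 y 10.941277437949758 11.502503509612016
finger -1 932 max toolz 16.199352152033814 x -14.659118338300457 -14.659118338300457 y -9.460020250193937 -9.460020250193937
TCP u,w -8.63323431979197 12.693890642233614
-54 353 w 34.492412188720955 41.571700584795394 y -0.7466679115691774
-48 418 w 34.83715346591351 41.83207513909756 y -0.7755820433592082
-42 649 w 32.97171553989545 45.45775279049016 y -0.8246895114946444
-36 725 w 40.9246862381325 53.1869664270623 y -0.7449490377743839
-30 812 w 48.871996816271775 60.28663033274265 y -0.7057451499056713
-24 125 w 56.82047674982329 60.565112289612784 y -0.8439972858593746
```

The tab now lies back at about 2.5 rad: its lip is 54 mm behind the hinge and its nose slopes at 53°. I'll lift and make the half turn that leaves the last joint room for unscrewing.

```bash
python3 -m pendant '[[-10,1,10,0,0,0,0],[-25,3,45,0,0,-0.1,20],[-25,3,85,0,0,-0.2,64],[-25,3,100,0,0,-0.32,64],[-25,3,100,0,0,-0.44,64],[-25,3,100,0,0,-0.56,64],[-25,3,100,0,0,-0.68,64],[-25,3,100,0,0,-0.8,64]]'
python3 -m pendant '[[0,0,0,0,0,-0.12,64],[0,0,0,0,0,-0.24,64],[0,0,0,0,0,-0.36,64],[0,0,0,0,0,-0.48,64],[0,0,0,0,0,-0.6,64],[0,0,0,0,0,-0.72,64],[0,0,0,0,0,-0.84,64],[0,0,0,0,0,-0.96,64]]'
python3 -m pendant '[[0,0,0,0,0,-0.12,64],[0,0,0,0,0,-0.24,64],[0,0,0,0,0,-0.36,64],[0,0,0,0,0,-0.48,64],[0,0,0,0,0,-0.6,64],[0,0,0,0,0,-0.72,64],[0,0,0,0,0,-0.84,64],[0,0,0,0,0,-0.96,64]]'
cat > ori.py <<'E'
from h import *
from scipy.spatial.transform import Rotation as R
import sys
np.set_printoptions(precision=4,suppress=True)
dirn=np.array([.9892,-.1465,0]); a=np.cross(-dirn,[0,0,1.])
def Rd(tilt,phi=0): # tool x=-dir, y=-(z x dir)..., z down; tilt forward
    X=-dirn; Z=np.array([0,0,-1.]); Y=np.cross(Z,X)
    return R.from_rotvec([0,0,phi])*R.from_rotvec(-tilt*a)*R.from_matrix(np.array([X,Y,Z]).T)
if __name__=="__main__":
    s=robot.sense(); Rc=R.from_quat(np.roll(s["eef_rot"],-1)); t=float(sys.argv[1])
    print("turn",(Rd(t)*Rc.inv()).as_rotvec(), s["tool_pos"],s["width"],s["q"])
    # TCP so that point at tool z=-zt is on axis at height zg
    zt,zg=.001*float(sys.argv[2]),.001*float(sys.argv[3])
    tgt=np.array([.5385,-.0030,zg])-Rd(t).apply([0,0,-zt]); print("shift mm",(tgt-s["tool_pos"])*1000)
E
python3 ori.py 0.25 45 195
```

```text
t: 15.0
tool_pos: [0.5422, -0.0056, 0.3212]
eef_rot: [-0.001, 0.889, -0.459, -0.0]
ft_force: [0.6, 0.1, 0.0]
width: 0.064
t: 15.67
tool_pos: [0.5419, -0.0056, 0.3226]
eef_rot: [0.002, -0.574, 0.819, -0.001]
ft_force: [-0.6, 0.6, -0.5]
width: 0.0641
t: 16.33
tool_pos: [0.5415, -0.0057, 0.324]
eef_rot: [0.002, -0.128, 0.992, -0.002]
ft_force: [0.5, 0.3, -0.2]
width: 0.0639
turn [ 0.0173 -0.2468 -0.401 ] [ 0.5415 -0.0057  0.324 ] 0.06385274431436382 [ 0.2815  0.234   0.3841  0.0039 -1.7167 -1.5952]
shift mm [   8.0241    1.0769 -172.6492]
```

```bash
python3 -m pendant '[[-20,4,-20,0.004,-0.06,-0.1,64],[-20,4,-40,0.009,-0.12,-0.2,64],[-20,4,-60,0.013,-0.185,-0.3,64],[-20,4,-70,0.0173,-0.2468,-0.401,64],[-20,4,-70,0.0173,-0.2468,-0.401,64],[-20,4,-70,0.0173,-0.2468,-0.401,64]]'
python3 look.py w6; python3 tip.py; python3 - <<'E'
from fit import *
from scipy.spatial.transform import Rotation as R
W,u,v,im=pts("tip"); s=robot.sense(); L=(W.reshape(-1,3)-s["tool_pos"])@R.from_quat(np.roll(s["eef_rot"],-1)).as_matrix()*1000
for z in range(-180,-20,10):
    q=L[(L[:,2]>z)&(L[:,2]<=z+10)&(abs(L[:,0])<60)&(abs(L[:,1])<70)]
    if len(q)>20: print(z,len(q),q.min(0)[:2],q.max(0)[:2])
k=(W[...,2]>.202)&(W[...,2]<.2065)&(np.hypot(W[...,0]-.5385,W[...,1]+.003)<.032); P=(W[k][:,:2]*1000).astype(np.float32); print("cap top",len(P),cv2.minEnclosingCircle(P),P.min(0),P.max(0))
E
python3 ori.py 0.25 45 195
```

```text
t: 16.83
tool_pos: [0.5199, -0.002, 0.2546]
eef_rot: [0.124, 0.072, 0.99, -0.009]
ft_force: [0.2, -0.7, 1.0]
width: 0.0638
[ 0.5199 -0.002   0.2546] [ 0.3977 -0.0077 -0.1484  0.1371 -1.2183 -2.1466] [ 0.1554 -0.6975  0.963 ]
cap_center 0.91 [255.8 194.9] [ 0.5297 -0.0024  0.2043]
tab_lip 0.67 [255.  314.8] [ 0.5807 -0.0106  0.2656]
tab_hinge 0.9 [257.4 231.1] [ 0.5578 -0.0052  0.2093]
tab_hinge 0.77 [197.7  15.4] [ 0.4127 -0.0447  0.0266]
[ 0.5229 -0.0015  0.2556] [-0.1975  0.1372 -0.3569] 0.0640057308931455 [ 0.1254  0.0728  0.9894 -0.0087]
finger 1 1232 max toolz -34.51125688749202 x -10.894469737134836 9.319582242764891 y 31.034127448001396 31.61297603025052
finger -1 1166 max toolz -34.254453837728626 x -11.279972032587121 9.75614587671589 y -33.16187880772092 -32.435140822799816
tab in tool [-30.7976 -12.9363  50.986 ] [-18.6034  13.3431  55.8896]
-130 2789 [ 13.3337 -26.2744] [20.2547 24.7444]
-120 9214 [  2.0523 -58.5748] [18.1511 58.1157]
-110 9622 [ -8.2587 -65.7866] [17.8338 65.0625]
-100 8249 [-13.6126 -66.4626] [16.8976 64.7635]
-90 6806 [-13.2625 -65.2521] [13.6257 63.8278]
-80 1380 [ -4.3574 -55.9095] [13.199  54.4155]
-70 1424 [-12.345  -46.5603] [11.0215 45.5556]
-60 1289 [-11.8695 -46.5529] [11.3663 45.2632]
-50 995 [-12.8075 -46.3375] [10.8048 44.8699]
-40 197 [-11.5403 -39.02  ] [10.1335 36.0931]
cap top 3242 ((537.5239868164062, -3.5148801803588867), 25.973072052001953) [512.0067 -29.0202] [560.7343  22.0007]
turn [-0.0006  0.0015 -0.0001] [ 0.5227 -0.0015  0.2551] 0.06387603529243442 [ 0.3959 -0.0032 -0.1426  0.1367 -1.2175 -2.1473]
shift mm [  26.8311   -3.1003 -103.736 ]
```

View pics/w6.png

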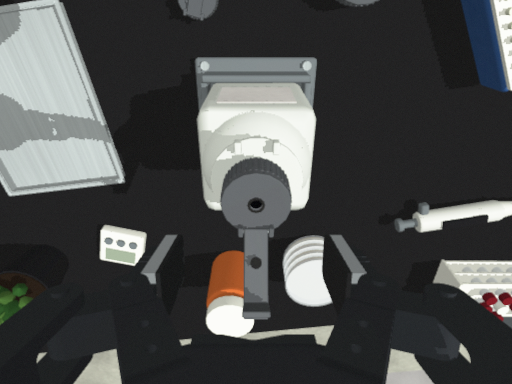

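The cap is at (256,195), its tab lies back towards the bottom of the picture, and the jaws straddle it. I'll lower around the cap.

```bash
python3 -m pendant '[[14,-2,-20,0,0,0,64],[22,-3,-45,0,0,0,64],[26,-3.4,-70,0,0,0,64],[26,-3.4,-85,0,0,0,64],[26,-3.4,-92,0,0,0,64],[26,-3.4,-92,0,0,0,64]]'; python3 ori.py 0.25 45 195; python3 tip.py
```

```text
t: 17.63
tool_pos: [0.5482, -0.0053, 0.1616]
eef_rot: [0.124, 0.073, 0.99, -0.009]
ft_force: [-0.2, -0.2, -1.1]
width: 0.0641
turn [ 0.0003 -0.0014  0.0002] [ 0.5482 -0.0053  0.1616] 0.06414624784052265 [ 0.3639  0.0875 -0.288   0.1457 -0.9826 -2.1498]
shift mm [  1.2813   0.62   -10.213 ]
[ 0.5482 -0.0053  0.1616] [-0.1668 -0.1729 -1.118 ] 0.06414624784052265 [ 0.1236  0.073   0.9896 -0.0094]
finger 1 1246 max toolz -34.47368494635723 x -10.77216974981483 9.828222563224678 y 31.017899598444558 31.65384167866505
finger -1 1158 max toolz -33.08770437319521 x -8.078760113561376 8.985811992057686 y -33.151103108213086 -32.42687685231589
tab in tool [-28.4514 -13.2631 -46.7071] [-17.0581  13.6528 -41.9685]
```

```bash
python3 -m pendant '[[0.8,0.3,-5,0,0,0,60],[0.8,0.3,-9.5,0,0,0,57],[0.8,0.3,-9.5,0,0,0,57],[0.8,0.3,-9.5,0,0,0,57]]'; cat > cen.py <<'E'
from tip import *
k=(W[...,2]>.2015)&(W[...,2]<.2065)&(np.hypot(W[...,0]-.5385,W[...,1]+.003)<.030)
q=L[k]; print("cap top tool y",q[:,1].min(),q[:,1].max(),"x",q[:,0].min(),q[:,0].max(),"world",W[k].min(0),W[k].max(0))
for sg in(1,-1):
    k2=(W[...,2]>.208)&(W[...,2]<.225)&(abs(L[...,0])<14)&(sg*L[...,1]>wd-5)&(sg*L[...,1]<wd+4); print(sg,"inner y",np.percentile(sg*L[k2][:,1],[1,5,20,50]))
E
python3 cen.py
```

```text
t: 18.02
tool_pos: [0.55, -0.0047, 0.1542]
eef_rot: [0.125, 0.073, 0.989, -0.009]
ft_force: [-0.2, -0.9, 0.1]
width: 0.0569
[ 0.55   -0.0047  0.1542] [-0.2073 -0.9433  0.0831] 0.05691936965750873 [ 0.1252  0.0728  0.9894 -0.009 ]
finger 1 1202 max toolz -33.02496314542151 x -11.3934582637681 10.204323041210252 y 27.59874487065004 33.870174373801795
finger -1 1205 max toolz -32.6783969443624 x -11.327270930497221 12.500799707799034 y -34.16230527659553 -25.549805494054947
tab in tool [-30.524  -13.8465 -54.3427] [-17.2164  12.859  -49.6735]
cap top tool y -29.51937862762301 28.09379537363109 x -23.228553457769 25.19170509285327 world [ 0.5115 -0.0329  0.2015] [0.5625 0.0262 0.2065]
1 inner y [27.3932 27.523  27.6738 27.9441]
-1 inner y [28.9856 29.087  29.2215 29.4173]
```

```bash
cat >> cen.py <<'E'
m=(W[...,2]>.2015)&(W[...,2]<.2055)&(abs(L[...,0])<6)&(L[...,1]>-28.3)&(L[...,1]<26.9)
q=np.sort(L[m][:,1]); print("cap y edges",q[:3],q[-3:]); 
r=np.argwhere(m)[:,0]; r0=int(np.median(r)); print([(c,round(L[r0,c,1],1),round(W[r0,c,2]*1000)) for c in list(range(150,215,3))+list(range(300,365,3)) if abs(L[r0,c,1])<36])
E
python3 cen.py | tail -2
```

```text
cap y edges [-26.0649 -26.0357 -25.9962] [24.8061 24.8758 25.1012]
[(153, np.float64(-35.5), 220), (156, np.float64(-34.7), 219), (159, np.float64(-33.6), 220), (162, np.float64(-32.3), 220), (165, np.float64(-31.5), 220), (168, np.float64(-30.4), 220), (171, np.float64(-29.4), 220), (174, np.float64(-29.1), 217), (177, np.float64(-29.3), 213), (180, np.float64(-29.4), 209), (183, np.float64(-29.3), 206), (186, np.float64(-29.1), 202), (189, np.float64(-29.0), 197), (192, np.float64(-29.2), 192), (195, np.float64(-24.8), 204), (198, np.float64(-23.4), 205), (201, np.float64(-22.4), 204), (204, np.float64(-21.0), 205), (207, np.float64(-20.0), 204), (210, np.float64(-18.8), 203), (213, np.float64(-17.4), 204), (300, np.float64(18.5), 204), (303, np.float64(19.7), 204), (306, np.float64(20.9), 204), (309, np.float64(22.1), 204), (312, np.float64(23.3), 204), (315, np.float64(24.7), 204), (318, np.float64(27.6), 197), (321, np.float64(27.8), 201), (324, np.float64(27.9), 205), (327, np.float64(27.8), 210), (330, np.float64(27.6), 214), (333, np.float64(27.9), 216), (336, np.float64(27.7), 220), (339, np.float64(28.9), 220), (342, np.float64(30.2), 219), (345, np.float64(31.1), 219), (348, np.float64(31.6), 221), (351, np.float64(33.2), 219), (354, np.float64(34.0), 220)]
```

Cap and jaws are centred on each other to about 0.3 mm. I'll close in small steps.

```bash
python3 -m pendant '[[0,0,0,0,0,0,55],[0,0,0,0,0,0,54],[0,0,0,0,0,0,53],[0,0,0,0,0,0,52]]'; python3 -m pendant '[[0,0,0,0,0,0,51],[0,0,0,0,0,0,50],[0,0,0,0,0,0,49]]';python3 -m pendant '[[0,0,0,0,0,0,46],[0,0,0,0,0,0,46]]'; python3 - <<'E'
from ori import *
s=robot.sense();p=s["tool_pos"];c=np.array([.5382,-.0032,0]);print(s["moment"],p)
for f in np.arange(1,17)*.15: 
    d=(p-c)*[1,1,0]; print(round(f,2),np.round((R.from_rotvec([0,0,f]).apply(d)-d)*1000,1))
E
```

```text
t: 18.45
tool_pos: [0.5502, -0.0046, 0.1547]
eef_rot: [0.126, 0.073, 0.989, -0.009]
ft_force: [-1.3, 0.3, 1.1]
width: 0.0525
t: 18.7
tool_pos: [0.5502, -0.0046, 0.1551]
eef_rot: [0.126, 0.073, 0.989, -0.009]
ft_force: [-3.1, 1.5, 4.0]
width: 0.0508
t: 18.87
tool_pos: [0.5502, -0.0045, 0.1552]
eef_rot: [0.126, 0.073, 0.989, -0.009]
ft_force: [-2.4, 1.1, 3.5]
width: 0.0509
[0.3228 1.2833 0.0615] [ 0.5502 -0.0045  0.1552]
0.15 [0.1 1.8 0. ]
0.3 [-0.1  3.6  0. ]
0.45 [-0.6  5.3  0. ]
0.6 [-1.3  7.   0. ]
0.75 [-2.3  8.5  0. ]
0.9 [-3.5  9.9  0. ]
1.05 [-4.8 11.1  0. ]
1.2 [-6.4 12.   0. ]
1.35 [-8.  12.7  0. ]
1.5 [-9.8 13.2  0. ]
1.65 [-11.6  13.4   0. ]
1.8 [-13.4  13.3   0. ]
1.95 [-15.1  13.    0. ]
2.1 [-16.8  12.4   0. ]
2.25 [-18.4  11.5   0. ]
2.4 [-19.9  10.4   0. ]
```

```bash
python3 -m pendant '[[0,0.6,0,0,0,0.05,46],[0.1,1.2,0,0,0,0.1,46],[0.1,1.8,0,0,0,0.15,46],[0.1,1.8,0,0,0,0.15,46]]'; python3 -c "
from cell import robot;s=robot.sense();print(s['moment'],s['q'])"; python3 -m pendant '[[-0.1,0.6,0,0,0,0.05,46],[-0.1,1.2,0,0,0,0.1,46],[-0.2,1.8,0.2,0,0,0.15,46],[-0.2,1.8,0.2,0,0,0.15,46]]';python3 -c "
from cell import robot;s=robot.sense();print(s['moment'],s['q'])"
```

```text
t: 19.2
tool_pos: [0.5506, -0.0024, 0.1552]
eef_rot: [0.126, -0.002, 0.992, 0.001]
ft_force: [-0.9, 3.8, 1.5]
width: 0.0505
[1.05040484 1.05924369 0.34384584] [ 0.33840589  0.09074805 -0.28474492  0.09842662 -0.95685775 -1.95182501]
t: 19.53
tool_pos: [0.5505, -0.0004, 0.1552]
eef_rot: [0.126, -0.076, 0.989, 0.011]
ft_force: [-1.5, 3.4, 1.1]
width: 0.0506
[0.80522759 1.08570849 0.3385121 ] [ 0.31010332  0.09374992 -0.26055461  0.04400284 -0.96593959 -1.74720439]
```

```bash
python3 -m pendant '[[-0.1,0.6,0,0,0,0.05,46],[-0.2,1.1,0.1,0,0,0.1,46],[-0.5,1.7,0.2,0,0,0.15,46],[-0.7,2.3,0.2,0,0,0.2,46],[-0.9,2.8,0.3,0,0,0.25,46],[-1.2,3.3,0.3,0,0,0.3,46],[-1.2,3.3,0.3,0,0,0.3,46]]'; python3 -m pendant '[[-0.3,0.5,0,0,0,0.05,46],[-0.6,1,0.1,0,0,0.1,46],[-1,1.5,0.2,0,0,0.15,46],[-1.3,2,0.2,0,0,0.2,46],[-1.7,2.5,0.3,0,0,0.25,46],[-2.2,2.9,0.3,0,0,0.3,46],[-2.2,2.9,0.3,0,0,0.3,46]]';python3 -c "
from cell import robot;s=robot.sense();print(s['moment'],s['q'])"
```

```text
t: 20.12
tool_pos: [0.5494, 0.0032, 0.1554]
eef_rot: [0.123, -0.223, 0.967, 0.03]
ft_force: [-1.9, 3.8, 2.4]
width: 0.0508
t: 20.7
tool_pos: [0.5473, 0.0063, 0.1559]
eef_rot: [0.117, -0.364, 0.923, 0.048]
ft_force: [-3.0, 2.4, 5.3]
width: 0.0505
[0.95478358 1.28381574 0.43162926] [ 0.19368586  0.14580104 -0.12158619 -0.15418478 -1.09433189 -0.95691402]
```

```bash
python3 -m pendant '[[-0.4,0.4,0.2,0,0,0.05,46],[-0.8,0.8,0.4,0,0,0.1,46],[-1.3,1.2,0.6,0,0,0.15,46],[-1.8,1.5,0.8,0,0,0.2,46],[-2.3,1.8,1,0,0,0.25,46],[-2.8,2.1,1,0,0,0.3,46],[-2.8,2.1,1,0,0,0.3,46]]'; python3 -m pendant '[[-0.5,0.3,0.2,0,0,0.05,46],[-1,0.5,0.4,0,0,0.1,46],[-1.6,0.7,0.5,0,0,0.15,46],[-1.6,0.7,0.5,0,0,0.15,46]]'; python3 -c "
from cell import robot;s=robot.sense();print(s['moment'],s['q'])"
```

```text
t: 21.28
tool_pos: [0.5441, 0.0085, 0.1566]
eef_rot: [0.107, -0.497, 0.859, 0.066]
ft_force: [-3.6, 2.9, 4.4]
width: 0.0503
t: 21.62
tool_pos: [0.5423, 0.0091, 0.1569]
eef_rot: [0.101, -0.559, 0.82, 0.074]
ft_force: [-3.0, 1.5, 4.0]
width: 0.0506
[0.2374228  0.98063315 0.26714703] [ 0.13458624  0.21286827 -0.00398477 -0.23521614 -1.24455621 -0.44544724]
```

```bash
python3 -m pendant '[[0,0,0.7,0,0,0,46],[0,0,1.5,0,0,0,46],[0,0,1.5,0,0,0,46]]'; python3 -m pendant '[[-0.6,0.2,0.2,0,0,0.05,46],[-1.2,0.3,0.3,0,0,0.1,46],[-1.8,0.5,0.4,0,0,0.15,46],[-1.8,0.5,0.4,0,0,0.15,46]]'; python3 -c "
from cell import robot;s=robot.sense();print(s['moment'],s['q'])"
```

```text
t: 21.87
tool_pos: [0.5419, 0.0088, 0.1578]
eef_rot: [0.101, -0.558, 0.821, 0.074]
ft_force: [-0.5, 0.5, -1.3]
width: 0.0503
t: 22.2
tool_pos: [0.5399, 0.0092, 0.1577]
eef_rot: [0.095, -0.618, 0.776, 0.081]
ft_force: [-1.9, 0.7, -1.4]
width: 0.0503
[-0.36401575  0.59220785  0.16871014] [ 0.12400566  0.23674418  0.03412948 -0.24680618 -1.29787681 -0.29210991]
```

```bash
python3 -m pendant '[[-0.6,0.1,0.2,0,0,0.05,46],[-1.2,0.2,0.4,0,0,0.1,46],[-1.8,0.2,0.6,0,0,0.15,46],[-1.8,0.2,0.6,0,0,0.15,46]]'; python3 -m pendant '[[0,0,0.8,0,0,0,46],[0,0,1.5,0,0,0,46],[0,0,1.5,0,0,0,46]]'; python3 -c "
from cell import robot;s=robot.sense();print(s['moment'],s['q'])"
```

```text
t: 22.53
tool_pos: [0.5381, 0.0094, 0.1582]
eef_rot: [0.088, -0.674, 0.728, 0.088]
ft_force: [-1.1, 1.2, 1.9]
width: 0.0507
t: 22.78
tool_pos: [0.5379, 0.0094, 0.1596]
eef_rot: [0.088, -0.673, 0.729, 0.088]
ft_force: [0.8, 1.3, -1.8]
width: 0.0504
[-0.41872443  0.20197513 -0.01196645] [ 0.1180758   0.25987159  0.07200636 -0.25277571 -1.3504892  -0.14555645]
```

```bash
python3 -m pendant '[[0,0,1,0,0,0,46],[0,0,2,0,0,0,46],[0,0,2,0,0,0,46]]'; python3 cen.py | sed -n '1,3p'; python3 - <<'E'
from fit import *
W,u,v,im=pts("tip")
k=(np.hypot(W[...,0]-.5382,W[...,1]+.0032)<.015); print("cap top z",np.percentile(W[k][:,2],[20,50,80]))
E
```

```text
t: 23.03
tool_pos: [0.5379, 0.0094, 0.1618]
eef_rot: [0.088, -0.673, 0.729, 0.088]
ft_force: [0.0, 1.8, -1.0]
width: 0.0505
[0.5379 0.0094 0.1618] [ 0.0146  1.7549 -0.9853] 0.0504886027068368 [ 0.0878 -0.6732  0.7289  0.0881]
finger 1 1122 max toolz -29.285922403221615 x 14.455174582223163 15.873234822010653 y 24.20323840693103 24.46585982779973
finger -1 1219 max toolz -29.203317669715286 x 12.894427616478621 15.685526409801968 y -26.24505064006809 -25.262608799191486
cap top z [0.2102 0.2107 0.2111]
  return _methods._mean(a, axis=axis, dtype=dtype,
  ret = ret.dtype.type(ret / rcount)
Traceback (most recent call last):
  File "cen.py", line 8, in <module>
    r=np.argwhere(m)[:,0]; r0=int(np.median(r)); print([(c,round(L[r0,c,1],1),round(W[r0,c,2]*1000)) for c in list(range(150,215,3))+list(range(300,365,3)) if abs(L[r0,c,1])<36])
                              ~~~^^^^^^^^^^^^^^
ValueError: cannot convert float NaN to integer
```

The cap top has followed from 0.204 to 0.2107 with almost no pull, so the thread has let go. I'll lift.

```bash
python3 -m pendant '[[0,0,2,0,0,0,46],[0,0,5,0,0,0,46],[0,0,8,0,0,0,46],[0,0,12,0,0,0,46]]'; python3 -m pendant '[[0,0,10,0,0,0,46],[0,0,25,0,0,0,46],[0,0,45,0,0,0,46],[0,0,65,0,0,0,46],[0,0,75,0,0,0,46],[0,0,75,0,0,0,46]]'; python3 - <<'E'
from h import *
from scipy.spatial.transform import Rotation as R
np.set_printoptions(precision=4,suppress=True)
s=robot.sense(); Rc=R.from_quat(np.roll(s["eef_rot"],-1)); print(s)
for n in("scene","side"):
    im,d,K,T=cam(n); m=robot.mark_of(n,"tray_in"); print(n,[(x["conf"],at(*x["location"],d,K,T)) for x in m[:2]])
    v,u=np.mgrid[:384,:512]; P=np.stack([u,v,np.ones_like(u)],-1)@np.linalg.inv(K).T*d[...,None]; W=P@T[:3,:3].T+T[:3,3]
    k=(d>0)&(W[...,2]>.009)&(W[...,2]<.020)&(abs(W[...,0]-.485)<.135)&(abs(W[...,1]+.27)<.11)
    print(k.sum(),cv2.minAreaRect((W[k][:,:2]*1000).astype(np.float32)))
    cv2.imwrite(f"pics/{n}1.png",im)
E
```

```text
t: 23.42
tool_pos: [0.5381, 0.0091, 0.1742]
eef_rot: [0.088, -0.673, 0.729, 0.088]
ft_force: [0.4, -0.2, -1.2]
width: 0.0502
t: 23.92
tool_pos: [0.5395, 0.0087, 0.2526]
eef_rot: [0.09, -0.673, 0.729, 0.086]
ft_force: [-0.2, 0.2, -0.2]
width: 0.0505
{'t': 23.9167, 'q': array([ 0.1182,  0.2275,  0.2615, -0.2448, -1.5591, -0.1997]), 'joint_vel': array([ 0.0001,  0.0202, -0.0787, -0.0234,  0.046 ,  0.013 ]), 'joint_efforts': array([  0.1447, -36.7518,  24.2833,   4.4617,  -0.2873,  -0.1043]), 'tool_pos': array([0.5395, 0.0087, 0.2526]), 'eef_rot': array([ 0.0899, -0.6735,  0.7287,  0.0856]), 'ft_force': array([-0.1839,  0.2417, -0.2433]), 'moment': array([-0.7462, -0.0129, -0.0319]), 'width': 0.05046530171151196}
scene [(0.79, array([ 0.4771, -0.2625,  0.0018]))]
486 ((482.74542236328125, -272.3446044921875), (167.9370880126953, 222.7730255126953), 89.18743133544922)
side [(0.96, array([ 0.4857, -0.2837,  0.0035]))]
890 ((483.11602783203125, -272.67364501953125), (171.16600036621094, 222.0135040283203), 89.60504913330078)
```

View pics/side1.png

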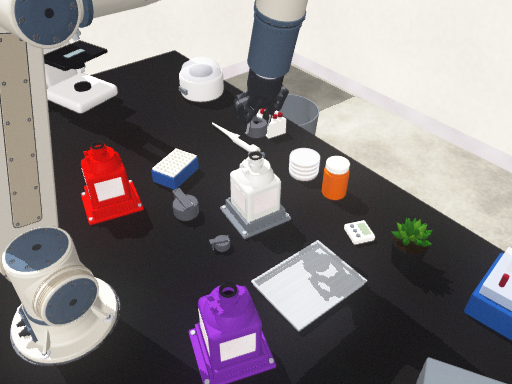

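The cap with its open tab is in the gripper at about (257,125) and the neck is bare. The tray centre agrees in three views at (0.483, −0.2725), so I'll carry the cap over.

```bash
python3 -m pendant '[[-6,-30,0,0,0,0,46],[-13,-62,0,0,0,0,46],[-21,-98,0,0,0,0,46],[-29,-135,0,0,0,0,46],[-37,-172,0,0,0,0,46],[-45,-208,0,0,0,0,46],[-52,-242,0,0,0,0,46],[-57,-269,0,0,0,0,46]]'; python3 -m pendant '[[0,0,-20,0,0,0,46],[0,0,-50,0,0,0,46],[0,0,-85,0,0,0,46],[0,0,-120,0,0,0,46],[0,0,-150,0,0,0,46],[0,0,-170,0,0,0,46],[0,0,-180,0,0,0,46],[0,0,-180,0,0,0,46]]'
cat > cap.py <<'E'
from tip import *
k=(abs(W[...,2]-(p[2]+.049))<.012)&(np.hypot(W[...,0]-p[0],W[...,1]-p[1]+.0126)<.018); P=W[k]
for _ in range(4):
    c=P.mean(0); n=np.linalg.svd(P-c,full_matrices=False)[2][2]; n*=np.sign(n[2]); P=P[abs((P-c)@n)<.0015]
print("captop",len(P),c,"n",n,"tilt",np.arccos(n[2]), "q",s["q"])
E
python3 cap.py
```

```text
t: 24.78
tool_pos: [0.479, -0.262, 0.2464]
eef_rot: [0.086, -0.673, 0.73, 0.09]
ft_force: [-0.4, -0.1, -0.1]
width: 0.0508
t: 25.45
tool_pos: [0.477, -0.2609, 0.0633]
eef_rot: [0.085, -0.672, 0.73, 0.093]
ft_force: [-0.2, -0.0, -1.3]
width: 0.0499
[ 0.477  -0.2609  0.0633] [-0.1607 -0.0453 -1.2857] 0.04990165676953271 [ 0.0853 -0.672   0.7297  0.0928]
captop 4357 [ 0.4769 -0.2745  0.1122] n [0.0192 0.0002 0.9998] tilt 0.019217868142269064 q [-0.3909  0.4309  0.0613 -0.2418 -1.3071  0.3844]
```

```bash
python3 -m pendant '[[2,0,-14,0,0,0,46],[4,0,-28,0,0,0,46],[5,0,-42,0,0,0,46],[5,0,-55,0,0,0,46],[5,0,-65,0,0,0,46],[5,0,-73,0,0,0,46],[5,0,-76,0,0,0,46],[5,0,-76,0,0,0,46]]'; python3 cap.py|tail -1; python3 -m pendant '[[0,0,-2,0,0,0,46],[0,0,-4,0,0,0,46],[0,0,-4,0,0,0,46]]'
```

```text
t: 26.17
tool_pos: [0.4833, -0.2619, -0.0105]
eef_rot: [0.086, -0.672, 0.73, 0.091]
ft_force: [0.3, -0.2, -0.5]
width: 0.0503
captop 4350 [ 0.4833 -0.2754  0.0384] n [0.0158 0.0035 0.9999] tilt 0.01621223899952652 q [-0.3886  0.5108 -0.0123 -0.2548 -1.1542  0.4232]
t: 26.47
tool_pos: [0.4837, -0.2621, -0.0139]
eef_rot: [0.086, -0.672, 0.73, 0.09]
ft_force: [-0.6, -0.9, -1.1]
width: 0.0507
```

```bash
python3 -m pendant '[[0,0,-1.5,0,0,0,46],[0,0,-3,0,0,0,46],[0,0,-3,0,0,0,46],[0,0,-3,0,0,0,46]]'; python3 -m pendant '[[0,0,-1,0,0,0,46],[0,0,-2,0,0,0,46],[0,0,-2,0,0,0,46]]'; python3 cap.py|tail -1
```

```text
t: 26.8
tool_pos: [0.4836, -0.262, -0.017]
eef_rot: [0.086, -0.672, 0.73, 0.091]
ft_force: [-0.2, 0.3, -0.5]
width: 0.0506
t: 27.05
tool_pos: [0.4837, -0.2622, -0.0186]
eef_rot: [0.086, -0.673, 0.729, 0.09]
ft_force: [-0.4, -0.1, 1.2]
width: 0.051
captop 4349 [ 0.4837 -0.2757  0.0303] n [0.0138 0.0025 0.9999] tilt 0.013981606316381909 q [-0.3887  0.52   -0.0199 -0.2566 -1.1367  0.4286]
```

Contact is starting: the cap top is at 0.0303 and the floor should give 0.030. I'll open slowly.

```bash
python3 -m pendant '[[0,0,-0.5,0,0,0,46],[0,0,-0.5,0,0,0,51.5],[0,0,-0.5,0,0,0,53],[0,0,-0.5,0,0,0,56],[0,0,-0.5,0,0,0,60],[0,0,-0.5,0,0,0,64]]'; python3 cap.py|tail -1;  python3 -m pendant '[[0,-2,8,0,0,0,64],[0,-6,22,0,0,0,64],[0,-12,44,0,0,0,64],[0,-20,75,0,0,0,64],[0,-28,110,0,0,0,64],[0,-35,140,0,0,0,64],[0,-35,140,0,0,0,64]]'; python3 look.py w9; python3 - <<'E'
from fit import *
W,u,v,im=pts("w9"); 
k=(abs(W[...,2]-.030)<.006)&(np.hypot(W[...,0]-.4837,W[...,1]+.2757)<.018); P=W[k]
for _ in range(4):
    c=P.mean(0); n=np.linalg.svd(P-c,full_matrices=False)[2][2]; n*=np.sign(n[2]); P=P[abs((P-c)@n)<.0015]
print(len(P),c,n)
k=(W[...,2]>.04)&(np.hypot(W[...,0]-.4837,W[...,1]+.2757)<.09); P=W[k]; print("tab",P.min(0),P.max(0))
E
```

```text
t: 27.6
tool_pos: [0.4837, -0.2621, -0.0193]
eef_rot: [0.086, -0.673, 0.729, 0.09]
ft_force: [0.2, 0.2, 1.0]
width: 0.0639
captop 4383 [ 0.4837 -0.2757  0.03  ] n [0.0021 0.0008 1.    ] tilt 0.0022017749977468683 q [-0.3887  0.5208 -0.0205 -0.2568 -1.1354  0.4288]
t: 28.23
tool_pos: [0.4864, -0.3011, 0.1283]
eef_rot: [0.087, -0.673, 0.73, 0.084]
ft_force: [0.2, 0.0, 0.1]
width: 0.0636
[ 0.4864 -0.3011  0.1283] [-0.4426  0.4314  0.2322 -0.2249 -1.467   0.3966] [0.2094 0.047  0.1367]
cap_center 0.74 [256.9 176.6] [ 0.4848 -0.2836  0.03  ]
cap_center 0.53 [341.  336.4] [ 0.4649 -0.3434  0.2322]
tab_lip 0.56 [259.2 276.9] [ 0.4891 -0.209   0.0727]
tab_hinge 0.61 [260.5 207.8] [ 0.4838 -0.2555  0.036 ]
tab_hinge 0.46 [332.7 341.6] [ 0.467  -0.3436  0.2335]
1159 [ 0.4836 -0.2761  0.0299] [-0.0005  0.0019  1.    ]
tab [ 0.4194 -0.3539  0.04  ] [ 0.551  -0.2061  0.2467]
```

View pics/w9.png

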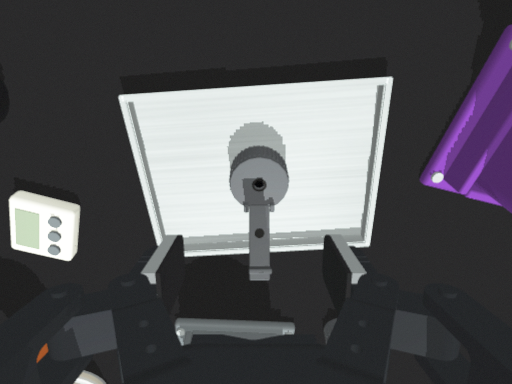

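The cap (258,178) stands in the tray with its tab lying back towards (260,275), and the gripper is clear of it.

```bash
python3 -c "
from cell import robot;print(robot.hand_in())"
```

```text
the job is handed in; nothing more can be done
None
```

The cap is off the bottle and standing upright in the steel tray with its tab open, and the job is handed in. The clock showed about 28 s of the 72 s allowed. `hand_in()` reports no verdict, so the results below are my own measurements.

- **What I did:** I gripped the tab's lip and lifted it about 1.1 rad around its hinge, then pushed it back to its stop at about 2.5 rad. I then gripped the cap and turned it about 1.65 rad anti-clockwise with light test pulls. Once the cap had climbed 6.5 mm with almost no pull, I lifted it off and set it down in the tray.
- **Forces:** the wrist force read about 10 N at most while lifting the tab. It stayed around 5–6 N while unscrewing.
- **Last checks:**
  - The cap's top is level to about 0.002 rad at z = 0.030 m, which matches the tray floor.
  - Its centre is at (0.484, −0.276), about 4 mm from the tray's centre.
  - The tab is at about 2.5 rad, and the gripper is open and well clear.
- **What disagreed:** the real finger tips sit about 32 mm behind the reported TCP. My first attempt to grip the tab therefore closed in the air above it without touching anything. After that I worked from the tip position measured in the depth image.
- **Not checked at the end:** I did not re-measure the bystanders. The arm made no unexpected contact with anything.

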